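Book in a sample jar at the bench-mounted code reader

TASK

Book in the wide sample jar: slide it along the bench into the V stop under the code reader's nose until it rests against both walls, then squeeze the reader's trigger fully for about half a second and let it spring back, leaving the jar in the stop. Keep the jar standing on the bench, do not pull the trigger before the jar is in the stop, and leave the small jar, the beaker and the tip box where they are.

Things in the scene. Friction and masses are not known exactly. Their poses are not given: they have to be found in the camera images.
- sample_jar: loose wide white plastic screw-cap jar with a paper code band all round (any way round reads), 92 mm in diameter, 78 mm high, about 0.4 kg, standing on the bench; the cap, the top 16 mm, is 86 mm across. Too wide for most grippers: push it low on its side. Origin at the centre of its underside, z up.
- small_jar: loose narrow white jar of the same make, 62 mm in diameter, 78 mm high; not to be moved. Origin at the centre of its underside. It and the sample jar change places between runs.
- beaker: loose glass beaker, 70 mm in diameter, 90 mm high; not to be moved. Origin at the centre of its underside.
- tip_box: loose clear box of white pipette tips, 88 x 123 mm, 53 mm high; not to be moved. Origin at the centre of its underside.
- scan_stand: the fixed reading station, at a new place and yaw each run. Origin on the bench, at the V stop; its +y axis points from the V's open side to the reader. Beyond the V a grey pistol-shaped hand reader lies on its side on a pedestal, its mid-plane 75 mm above the bench: head from y = 80 to 208 mm, x = -34 to 38 mm, top at 108 mm; the grip sticks out sideways towards -x.
- dock (a point): the station's origin and axes: where the centre of the jar's underside lies when the jar touches both walls of the V. The two dark steel walls, 50 mm long, 8 mm thick, 30 mm high, form a 90 degree V open towards -y; their inner faces lie 46 mm from this point, in the directions 45 degrees either side of +y.
- trigger_pad (a point): middle of the pressing face (-y side) of the black trigger, 75 mm above the bench, 34 mm from its upright hinge. The trigger is a bar 9 mm thick, 22 mm high, 54 mm long, on the grip's -y side, running to -x from its hinge beside the head (x = -34, y = 125 mm in the station's axes); 60 mm over trigger and grip here. Room above and on its -y side.
- trigger (a joint): squeeze of the trigger, rad: 0 released, 0.30 fully squeezed (the face moves about 10 mm towards the station's +y, to the grip). A spring returns it; it takes about 2.5 N to start and 6 N at the end, at the pad.
- grip_mid (a point): centre of the reader's fixed grip (same axes as the station), at x = -82, y = 171, z = 75 mm: a grey bar 112 mm long, 28 mm thick, 32 mm high, from the head towards -x, raked 0.25 rad towards +y. Its underside is free, 59 mm above the bench.

How it is judged:
By the outcome, as a careful person would: the job done as asked, in the order asked, and still so for the second after the job is handed in, with the robot touching nothing.
It also fails if it takes over 64 s, if anything falls off the work surface, if the arm or the gripper's body presses on something with over 40 N, if the wrist force passes 120 N, or if a joint passes its speed limit or range.

ROBOT

A 6-joint arm with a two-finger parallel gripper is mounted at the origin on the work surface. World frame = base frame: x ahead of the robot, y to its left, z up, the work surface at z = 0. Lengths are in mm, angles in rad, forces in N, time in s.
With the tool pointing down it reaches from about 250 to 775 mm from the base axis. Payload 4 kg.
Tool frame: the origin (TCP) lies midway between the tips of the shut fingers; the grasp point (between the pads) lies robot.pinch_z behind it (robot.pinch_z is the distance from the TCP to the grasp point, in mm); z points along the fingers, y is the line along which they close (so a half turn about z gives the same grasp; the last joint's range is limited). The gripper opens to 94 mm and grips with 3 to 60 N. Pads are 16 mm wide; open, the fingers measure 119 mm over their backs; the gripper's body (75 mm by 177 mm) begins 78 mm behind the grasp point.
Start: joints at [1.243, 0.087, 1.371, -0, 1.684, -0.103], TCP at [122.61, 536.178, 205.506] pointing down, gripper open.
Joint ranges: [-3.1, 3.1], [-0.76, 2.03], [0.27, 2.55], [-1.08, 4.22], [0.17, 2.65], [-2.57, 2.57]. Speed limits (rad/s): [2.79, 2.79, 3.14, 3.14, 3.14, 3.14].

INTERFACE

Orientations are given as a 3x3 rotation matrix whose columns are the frame's x, y, z axes.
In Python, from workcell import sense, vision, order, robot gives the robot as it stands.
- The arm moves only by the tool step_arm, never from a script. Its argument "targets" is a list of rows, each a list of 7 numbers: the shift along the tool's x, y, z normalised to -1 to 1, where 1 is 400 mm, then the turn, a rotation vector about the tool's x, y, z normalised to -1 to 1, where 1 is 180 degrees, then the opening, from 0 (shut) to 1 (fully open). A call has 1 to 10 rows; each row is the pose to reach, as a shift and turn from the pose commanded when the call began, along the tool's axes at that moment, turning the shorter way round; what a row does not reach only later rows make up. A row lasts 1/8 s, in which the tool goes at most 62.5 mm and 10.7 degrees, less where a joint would pass 70% of its speed; a pose out of reach is approached as far as the arm can. A call with a number of a shift or a turn outside -1 to 1 is refused whole. A call with a gripper value outside its range is refused whole. The fingers move at their own pace and stop on an object; "force" is the grip in N (left out, the last holds). Time passes only in rows, so rows that repeat a pose let the fingers close. It gives the time, the measured TCP pose, the force, the opening and the grip force at its end, in the units of the state.
- sense(): the state, without advancing time (a new reading comes with each control period).
- vision.snapshot(name): name is "scene" or "top" or "wrist"; returns the picture (400x640x3 uint8, red, green, blue); there is no depth.
- vision.get_calibration(name): a dict with "camera_matrix" (3x3 intrinsics, pixels), "extrinsics" (4x4, takes a point from camera to world coordinates); the wrist camera has in their place "mount" (4x4, takes a point from camera to tool coordinates, whose origin is the TCP and whose axes are the flange's). Camera axes: x right, y down, z forward; pixel columns grow to the right and rows downward; lengths in mm; the calibration is good to about 2 mm. A picture is of the moment at which its call begins: read the wrist's pose just before it. get_calibration takes no time and is no camera call.
- order.job_done(): hands the job in; it is judged then, once.
The state is a dict: "t": time; "q": joint angles; "dq": joint speeds; "joint_efforts": joint torques, N m; "ee_pos": TCP position; "orientation": TCP orientation; "contact_force": force on the tool from outside, world axes, zero at the start; "wrist_torque": the same for the moment, N m; "finger_gap": finger opening in mm; "finger_force": force on a finger pad.
Only numpy, scipy, OpenCV 4.12 (cv2) and the standard library are available. Lean on these libraries where they do the work, as an engineer would, in place of code of your own. Each camera call takes 0.05 s, during which the arm holds its last target. There are 200 camera calls.

## Working session

There is one attempt and no reset: what is moved stays moved. The work goes in short steps, Python scripts to look and compute and a tool call to move; the robot and the scene stay as the last step left them, time stands still between calls to the robot, and variables do not carry over. Pictures are saved under pics/ and viewed, at most 10 in all, crops included, and the job is handed in when it is done.

Besides the shell and the picture viewer there is one more tool, called after ">>>" by a JSON object that holds its "name" and its "arguments", one argument or row to a line. step_arm: Moves the arm, as the interface text tells. Scaled input: -1 to 1 covers 400 mm each way for a shift and 180 degrees each way for a turn. Its arguments: {"type":"object","properties":{"targets":{"type":"array","items":{"type":"array","items":{"type":"number"}}},"force":{"type":"number"}},"required":["targets"]}

```bash
ls; mkdir -p pics
python3 - <<'E'
from workcell import sense, vision, order, robot
import cv2,numpy as np
s=sense();print(s['t'],s['ee_pos'],s['orientation'],s['finger_gap'],robot.pinch_z)
for n in("top","scene"):
    cv2.imwrite(f"pics/{n}0.png",vision.snapshot(n)[:,:,::-1]);c=vision.get_calibration(n);print(np.round(c['camera_matrix'],1).tolist(),np.round(c['extrinsics'],3).tolist())
print(vision.get_calibration('wrist'))
E
```

```text
pics
0.0 [122.44241744 535.65451448 204.30246133] [[-9.74846561e-01  2.22876059e-01 -6.67482876e-04]
 [ 2.22876978e-01  9.74844382e-01 -2.06952456e-03]
 [ 1.89444455e-04 -2.16623546e-03 -9.99997636e-01]] 93.98814027376785 18.8
[[437.5, 0.0, 321.3], [0.0, 437.5, 199.3], [0.0, 0.0, 1.0]] [[-0.029, -0.989, 0.145, 267.165], [-1.0, 0.029, -0.006, -12.687], [0.002, -0.145, -0.989, 1518.522], [0.0, 0.0, 0.0, 1.0]]
[[365.3, 0.0, 320.9], [0.0, 365.3, 191.1], [0.0, 0.0, 1.0]] [[0.642, 0.503, -0.579, 1170.951], [0.767, -0.397, 0.504, -631.403], [0.024, -0.767, -0.641, 842.202], [0.0, 0.0, 0.0, 1.0]]
{'camera_matrix': array([[276.75378756,   0.        , 318.00894625],
       [  0.        , 276.75378756, 197.21308644],
       [  0.        ,   0.        ,   1.        ]]), 'mount': array([[ 6.36748213e-05, -9.71202816e-01, -2.38254247e-01,
         6.88649699e+01],
       [ 9.99999906e-01, -4.05779093e-05,  4.32664670e-04,
        -1.16001374e+00],
       [-4.29873005e-04, -2.38254252e-01,  9.71202722e-01,
        -1.78733765e+02],
       [ 0.00000000e+00,  0.00000000e+00,  0.00000000e+00,
         1.00000000e+00]])}
```

View pics/top0.png

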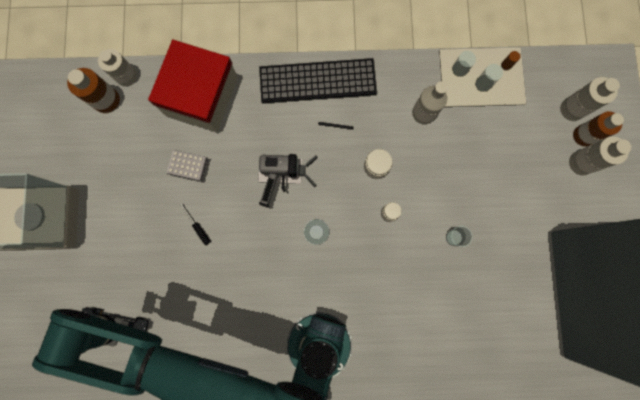

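View pics/scene0.png

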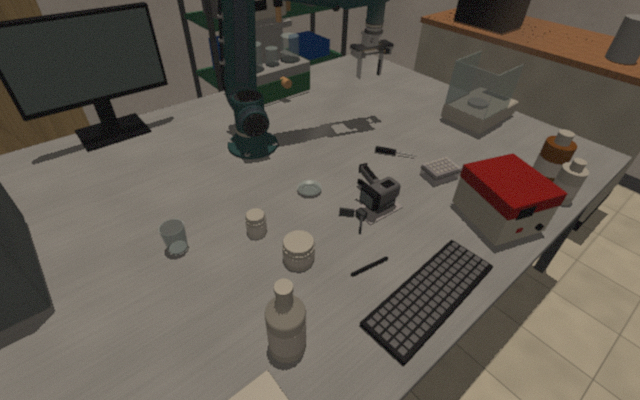

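The top view shows the reader at about (280,165), with its V at (310,170) opening to the right. The wide jar is at (378,163), the small jar at (391,211), the beaker at (458,236) and the tip box at (187,165). The scene view agrees with this layout. Next I'll zoom in and measure.

```bash
cat > h.py <<'E'
from workcell import sense, vision, order, robot
import cv2,numpy as np
def ray(n,uv,z,T=None):
    c=vision.get_calibration(n);K=c['camera_matrix'];E=c['extrinsics'] if T is None else T@c['mount']
    d=E[:3,:3]@np.linalg.solve(K,[uv[0],uv[1],1.]);o=E[:3,3];return o+d*(z-o[2])/d[2]
def tool():
    s=sense();T=np.eye(4);T[:3,:3]=s['orientation'];T[:3,3]=s['ee_pos'];return T
def proj(n,p,T=None):
    c=vision.get_calibration(n);E=c['extrinsics'] if T is None else T@c['mount']
    q=c['camera_matrix']@(np.linalg.inv(E)@np.r_[p,1])[:3];return q[:2]/q[2]
E
python3 - <<'E'
from h import *
im=cv2.imread('pics/top0.png')
cr=cv2.resize(im[130:255,235:415],None,fx=4.4,fy=4.4,interpolation=cv2.INTER_CUBIC);cv2.imwrite('pics/crop0.png',cr)
hsv=cv2.cvtColor(im,cv2.COLOR_BGR2HSV)
m=cv2.inRange(im,(150,175,180),(255,255,255))
for k in cv2.findContours(m,0,2)[0]:
    if 60<cv2.contourArea(k):
        c,r=cv2.minEnclosingCircle(k)
        if 150<c[1]<240: print(c,r,ray('top',c,78).round())
for uv in [(278,160),(310,170),(317,231),(458,236),(187,165)]: print(uv,ray('top',uv,50).round())
E
```

```text
(392.6764831542969, 210.33824157714844) 7.792330741882324 [ 434. -258.   78.]
(379.2007751464844, 160.72047424316406) 11.80263614654541 [ 604. -221.   78.]
(278, 160) [623. 122.  50.]
(310, 170) [585.  13.  50.]
(317, 231) [375.  -5.  50.]
(458, 236) [ 345. -477.   50.]
(187, 165) [615. 435.  50.]
```

View pics/crop0.png

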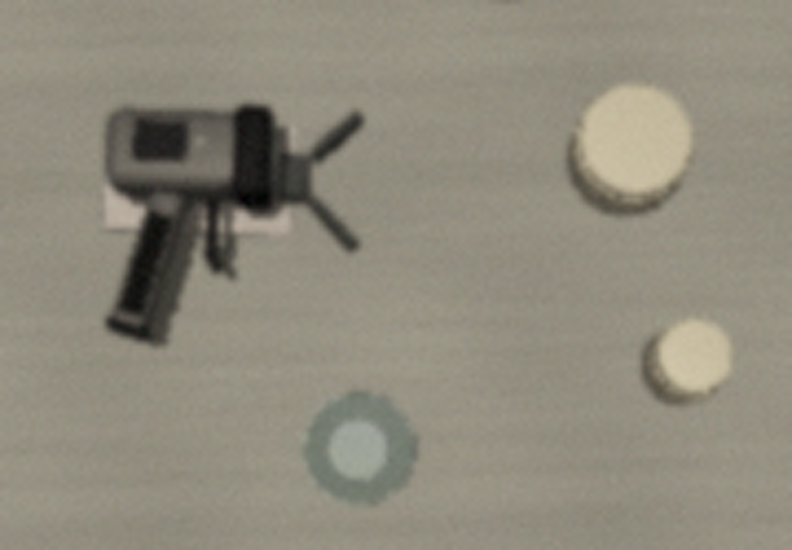

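The wide jar is at about (604,-221), the dock is near (587,5), and the station axes lie roughly along world. I'll move above the dock for a close look.

>>> {"name": "step_arm", "arguments": {
  "targets": [
    [-0.73,-0.63,-0.2,0,0,0.43,0.6],
    [-0.73,-0.63,-0.2,0,0,0.43,0.6],
    [-0.73,-0.63,-0.2,0,0,0.43,0.6],
    [-0.73,-0.63,-0.2,0,0,0.43,0.6],
    [-0.73,-0.63,-0.2,0,0,0.43,0.6],
    [-0.73,-0.63,-0.2,0,0,0.43,0.6],
    [-0.73,-0.63,-0.2,0,0,0.43,0.6],
    [-0.73,-0.63,-0.2,0,0,0.43,0.6],
    [-0.73,-0.63,-0.2,0,0,0.43,0.6]
  ]
}}

```text
t: 1.23
ee_pos: [351.1, 225.0, 285.1]
orientation: [[0.005, 1.0, -0.001], [1.0, -0.005, -0.0], [-0.0, -0.001, -1.0]]
contact_force: [-0.1, -0.6, 0.8]
finger_gap: 56.4
finger_force: 0.0
```

Tool x now lies along world +y, tool y along +x, and tool z points down. The next target is (580,-80,285).

>>> {"name": "step_arm", "arguments": {
  "targets": [
    [-0.76,0.57,0,0,0,0,0.6],
    [-0.76,0.57,0,0,0,0,0.6],
    [-0.76,0.57,0,0,0,0,0.6],
    [-0.76,0.57,0,0,0,0,0.6],
    [-0.76,0.57,0,0,0,0,0.6],
    [-0.76,0.57,0,0,0,0,0.6],
    [-0.76,0.57,0,0,0,0,0.6],
    [-0.76,0.57,0,0,0,0,0.6]
  ]
}}

```text
t: 2.22
ee_pos: [577.4, -79.1, 284.7]
orientation: [[0.004, 1.0, -0.002], [1.0, -0.004, 0.001], [0.001, -0.002, -1.0]]
contact_force: [0.6, -0.3, 0.1]
finger_gap: 56.8
finger_force: 0.0
```

Run:
```python
from h import *
T=tool();np.save('T1.npy',T);cv2.imwrite('pics/w1.png',vision.snapshot('wrist')[:,:,::-1]);print(T.round(3))
```

```text
[[ 4.00000e-03  1.00000e+00 -2.00000e-03  5.77386e+02]
 [ 1.00000e+00 -4.00000e-03  1.00000e-03 -7.90740e+01]
 [ 1.00000e-03 -2.00000e-03 -1.00000e+00  2.84738e+02]
 [ 0.00000e+00  0.00000e+00  0.00000e+00  1.00000e+00]]
```

View pics/w1.png

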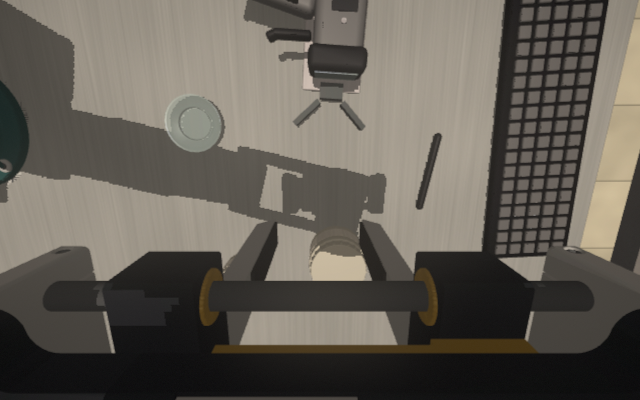

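The wrist view shows the reader at about (335,45) and the V arms at about (297,124) and (361,128). The jar is between the fingers at (338,255). I'll enlarge the station.

Run:
```python
from h import *
im=cv2.imread('pics/w1.png')[0:140,230:400]
cv2.imwrite('pics/w1c.png',cv2.resize(im,None,fx=4,fy=4,interpolation=cv2.INTER_CUBIC))
```

```text
(no output)
```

View pics/w1c.png

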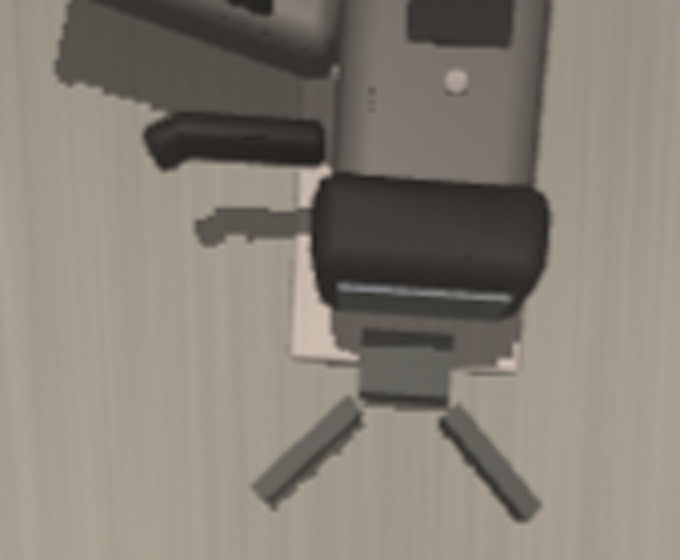

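The crop shows the top-face end midpoints of the walls. The left wall runs from (260,492) to (357,403) and the right from (533,507) to (450,412). I'll fit the station pose to these and measure the jar.

Run:
```python
from h import *
T=np.load('T1.npy')
S=np.array([[-53,17.7],[-17.7,53],[53,17.7],[17.7,53]])
px=np.array([[260,492],[357,403],[533,507],[450,412]])/4+[230,0]
W=np.array([ray('wrist',p,30,T)[:2] for p in px])
a=S-S.mean(0);b=W-W.mean(0)
th=np.arctan2((a[:,0]*b[:,1]-a[:,1]*b[:,0]).sum(),(a*b).sum());R=np.array([[np.cos(th),-np.sin(th)],[np.sin(th),np.cos(th)]])
d=W.mean(0)-R@S.mean(0)
print('yaw',np.degrees(th),'dock',d,'res',(W-(S@R.T+d)).round(1).tolist())
np.savez('st.npz',R=R,d=d)
for p in [(325,140),(148,135)]: # trigger top
    q=ray('wrist',np.array(p)/4+[230,0],86,T)[:2];print('trig top in station',R.T@(q-d))
# top view check
for p in [(362,116),(354,247)]:
    q=ray('top',np.array(p)/4.4+[235,130],30)[:2];print('top walls',R.T@(q-d))
im=cv2.imread('pics/w1.png');g=cv2.inRange(im,(120,150,160),(255,255,255));g[:225]=0;g[:,:300]=0;g[285:]=0;g[:,375:]=0
ys,xs=np.nonzero(g);print(xs.min(),xs.max(),ys.min(),ys.max())
c=ray('top',(379.2,160.7),78)[:2];print('jar',c,R.T@(c-d))
print('jar expected rim px in wrist',[proj('wrist',[c[0]+43*np.cos(t),c[1]+43*np.sin(t),78],T).round() for t in (0,np.pi/2,np.pi)])
```

```text
yaw -3.599545761512765 dock [592.7861126  -23.26125754] res [[1.1, 0.7], [0.4, -0.5], [-1.2, 1.4], [-0.3, -1.6]]
trig top in station [-31.411732   123.04584774]
trig top in station [-85.7225841  121.27468703]
top walls [43.55176833 13.1989284 ]
top walls [-62.05540905  15.78512558]
300 370 229 280
jar [ 604.18764864 -221.17484347] [  23.80457432 -196.80732904]
jar expected rim px in wrist [array([364., 270.]), array([337., 244.]), array([308., 270.])]
```

>>> {"name": "step_arm", "arguments": {
  "targets": [
    [-0.6,0.07,0.0,0,0,-0.02,0.6],
    [-0.6,0.07,0.0,0,0,-0.02,0.6],
    [-0.6,0.07,0.0,0,0,-0.02,0.6],
    [-0.6,0.07,0.0,0,0,-0.02,0.6],
    [-0.6,0.07,0.25,0,0,-0.02,0.6],
    [-0.6,0.07,0.25,0,0,-0.02,0.6],
    [-0.6,0.07,0.25,0,0,-0.02,0.6]
  ]
}}

```text
t: 3.15
ee_pos: [602.7, -316.7, 181.6]
orientation: [[-0.06, 0.998, -0.007], [0.998, 0.06, 0.005], [0.005, -0.007, -1.0]]
contact_force: [-0.8, -1.2, 0.6]
finger_gap: 56.3
finger_force: 0.0
```

Run:
```python
from h import *
T=tool();np.save('T2.npy',T);cv2.imwrite('pics/w2.png',vision.snapshot('wrist')[:,:,::-1]);print(T.round(3))
st=np.load('st.npz');print([proj('wrist',[*st['R']@p+st['d'],30],T).round() for p in ((-53,17.7),(53,17.7))])
```

```text
[[-6.00000e-02  9.98000e-01 -7.00000e-03  6.02742e+02]
 [ 9.98000e-01  6.00000e-02  5.00000e-03 -3.16651e+02]
 [ 5.00000e-03 -7.00000e-03 -1.00000e+00  1.81636e+02]
 [ 0.00000e+00  0.00000e+00  0.00000e+00  1.00000e+00]]
[array([ 275., -140.]), array([ 385., -124.])]
```

View pics/w2.png

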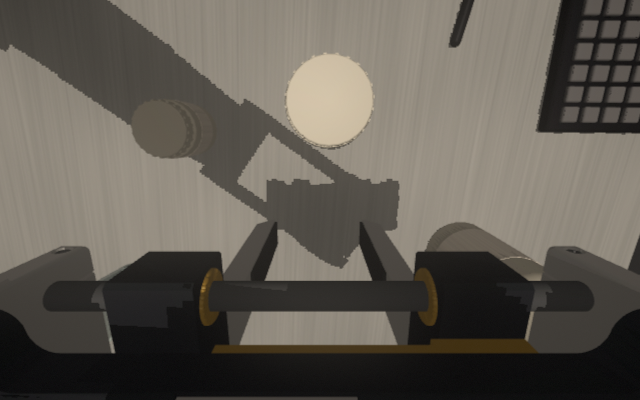

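The wide jar's cap centre is at (330,101), spanning x 286–374. The small jar is at (165,128). A bottle top shows beside the right finger mount at about (470,245). I'll compute the jar position and the bottle clearance.

Run:
```python
from h import *
T=np.load('T2.npy');st=np.load('st.npz');R,d=st['R'],st['d']
c=ray('wrist',(330,100.5),78,T)[:2];print('jar',c,'st',R.T@(c-d), 'dia',ray('wrist',(286,100),78,T)[:2]-ray('wrist',(374,100),78,T)[:2])
v=d-c;print('vec to dock',v,'ang',np.degrees(np.arctan2(v[1],v[0])))
t=T[:3,:3].T@np.r_[c-T[:2,3],0];print('jar in tool',t,'dock in tool',T[:3,:3].T@np.r_[d-T[:2,3],0])
for z,p in((0,(424,118)),(130,(432,103)),(180,(440,89))): print('bottle',z,ray('top',p,z).round())
for z in(100,150): print('bottle wrist left edge',ray('wrist',(430,245),z,T).round(),ray('wrist',(460,224),z,T).round())
```

```text
jar [ 607.5513764  -220.69503188] st [  27.13154238 -196.11728041] dia [-85.06812824  -5.087183  ]
vec to dock [-14.7652638  197.43377434] ang 94.2769550981074
jar in tool [95.48977644 10.59075255  0.42987297] dock in tool [293.45195726   7.76694998   1.48313862]
bottle 0 [ 775. -402.    0.]
bottle 130 [ 783. -398.  130.]
bottle 180 [ 810. -413.  180.]
bottle wrist left edge [ 717. -355.  100.] [ 743. -331.  100.]
bottle wrist left edge [ 695. -335.  150.] [ 716. -315.  150.]
```

>>> {"name": "step_arm", "arguments": {
  "targets": [
    [0,0.025,0.15,0,0,0,0.6],
    [0,0.025,0.3,0,0,0,0.6],
    [0,0.025,0.4,0,0,0,0.6],
    [0.03,0.025,0.41,0,0,0,0.6],
    [0.06,0.025,0.41,0,0,0,0.6],
    [0.09,0.025,0.41,0,0,0,0.6],
    [0.11,0.025,0.41,0,0,0,0.6],
    [0.13,0.025,0.41,0,0,0,0.6],
    [0.15,0.025,0.41,0,0,0,0.6],
    [0.15,0.025,0.41,0,0,0,0.6]
  ]
}}

```text
t: 4.45
ee_pos: [610.9, -259.5, 22.1]
orientation: [[-0.058, 0.998, 0.0], [0.998, 0.058, -0.001], [-0.001, 0.0, -1.0]]
contact_force: [-1.2, -1.8, 1.7]
finger_gap: 56.7
finger_force: 1.0
```

>>> {"name": "step_arm", "arguments": {
  "targets": [
    [0.02,0,0,0,0,0,0.6],
    [0.04,0,0,0,0,0,0.6],
    [0.07,0,0,0,0,0,0.6],
    [0.1,0,0,0,0,0,0.6],
    [0.14,0,0,0,0,0,0.6],
    [0.18,0,0,0,0,0,0.6],
    [0.22,0,0,0,0,0,0.6],
    [0.26,0,0,0,0,0,0.6],
    [0.29,0,0,0,0,0,0.6],
    [0.3,0,0,0,0,0,0.6]
  ]
}}

```text
t: 5.7
ee_pos: [604.1, -138.9, 21.9]
orientation: [[-0.059, 0.998, 0.001], [0.998, 0.059, -0.001], [-0.001, 0.001, -1.0]]
contact_force: [0.2, -6.0, 4.1]
finger_gap: 56.6
finger_force: 2.8
```

Run:
```python
from h import *
T=tool();np.save('T3.npy',T);cv2.imwrite('pics/w3.png',vision.snapshot('wrist')[:,:,::-1]);print(T.round(3))
st=np.load('st.npz');R,d=st['R'],st['d'];print('dock in tool',T[:3,:3].T@np.r_[d-T[:2,3],0])
```

```text
[[-5.90000e-02  9.98000e-01  1.00000e-03  6.04119e+02]
 [ 9.98000e-01  5.90000e-02 -1.00000e-03 -1.38910e+02]
 [-1.00000e-03  1.00000e-03 -1.00000e+00  2.18910e+01]
 [ 0.00000e+00  0.00000e+00  0.00000e+00  1.00000e+00]]
dock in tool [ 1.16115091e+02 -4.49928453e+00 -9.78169181e-02]
```

View pics/w3.png

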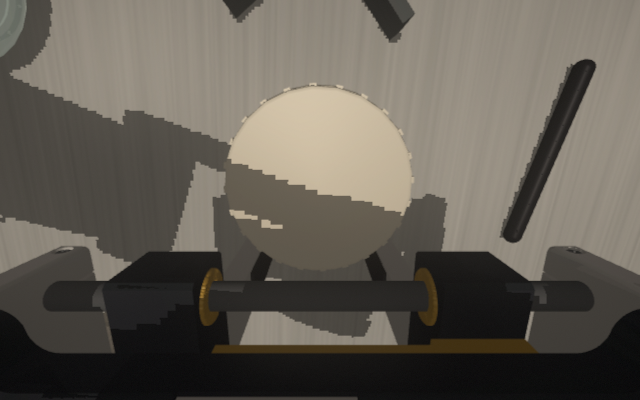

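The jar sits cradled, with its cap centre at about (318,177). The V's tips are ahead at (238,12) and (395,30), so it is well aligned. I'll push on in, gently towards the end.

>>> {"name": "step_arm", "arguments": {
  "targets": [
    [0.02,-0.002,0,0,0,0,0.6],
    [0.05,-0.004,0,0,0,0,0.6],
    [0.08,-0.006,0,0,0,0,0.6],
    [0.11,-0.007,0,0,0,0,0.6],
    [0.13,-0.007,0,0,0,0,0.6],
    [0.145,-0.007,0,0,0,0,0.6],
    [0.155,-0.007,0,0,0,0,0.6],
    [0.165,-0.007,0,0,0,0,0.6],
    [0.17,-0.007,0,0,0,0,0.6],
    [0.17,-0.007,0,0,0,0,0.6]
  ]
}}

```text
t: 7.0
ee_pos: [597.3, -72.2, 21.8]
orientation: [[-0.058, 0.998, 0.0], [0.998, 0.058, -0.001], [-0.001, 0.0, -1.0]]
contact_force: [0.8, -4.4, 4.3]
finger_gap: 56.1
finger_force: 2.8
```

>>> {"name": "step_arm", "arguments": {
  "targets": [
    [0.005,0,0,0,0,0,0.6],
    [0.005,0,0,0,0,0,0.6]
  ]
}}

```text
t: 7.25
ee_pos: [597.2, -70.3, 21.8]
orientation: [[-0.058, 0.998, 0.0], [0.998, 0.058, -0.001], [-0.001, 0.0, -1.0]]
contact_force: [0.5, -5.6, 4.2]
finger_gap: 56.5
finger_force: 2.9
```

>>> {"name": "step_arm", "arguments": {
  "targets": [
    [0.005,0,0,0,0,0,0.6],
    [0.005,0,0,0,0,0,0.6]
  ]
}}

```text
t: 7.5
ee_pos: [597.1, -69.0, 21.8]
orientation: [[-0.057, 0.998, 0.0], [0.998, 0.057, -0.002], [-0.002, 0.0, -1.0]]
contact_force: [0.1, -6.1, 4.7]
finger_gap: 56.2
finger_force: 3.4
```

>>> {"name": "step_arm", "arguments": {
  "targets": [
    [0.005,0,0,0,0,0,0.6],
    [0.005,0,0,0,0,0,0.6]
  ]
}}

```text
t: 7.75
ee_pos: [596.8, -68.8, 21.8]
orientation: [[-0.057, 0.998, -0.0], [0.998, 0.057, -0.005], [-0.005, -0.0, -1.0]]
contact_force: [-0.5, -10.1, 4.4]
finger_gap: 56.3
finger_force: 4.8
```

>>> {"name": "step_arm", "arguments": {
  "targets": [
    [0.008,0,0,0,0,0,0.6],
    [0.008,0,0,0,0,0,0.6],
    [0.008,0,0,0,0,0,0.6]
  ]
}}

```text
t: 8.12
ee_pos: [596.5, -68.4, 22.1]
orientation: [[-0.055, 0.998, -0.0], [0.998, 0.055, -0.01], [-0.01, -0.001, -1.0]]
contact_force: [-1.8, -16.4, 4.9]
finger_gap: 56.3
finger_force: 7.3
```

Run:
```python
from h import *
T=tool();cv2.imwrite('pics/w4.png',vision.snapshot('wrist')[:,:,::-1]);np.save('T4.npy',T)
st=np.load('st.npz');R,d=st['R'],st['d'];print('dock in tool',T[:3,:3].T@np.r_[d-T[:2,3],0],T[:3,3])
```

```text
dock in tool [45.26055958 -1.21328995 -0.43300668] [596.49830368 -68.38771827  22.13846709]
```

View pics/w4.png

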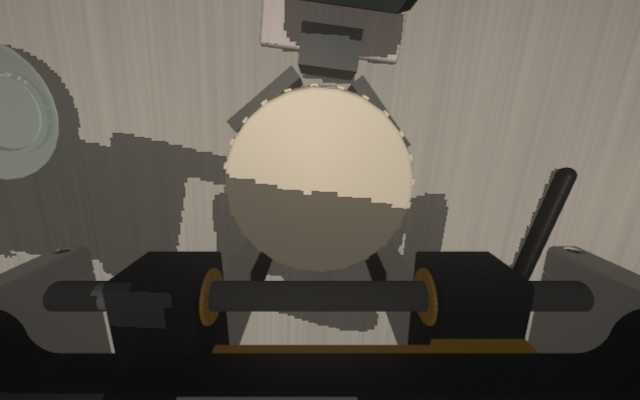

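The jar is seated in the V. The force is almost purely along the station's axis, and the jar is where the dock estimate puts it. I'll back off and rise.

>>> {"name": "step_arm", "arguments": {
  "targets": [
    [-0.01,0,0,0,0,0,0.6],
    [-0.03,0,0,0,0,0,0.6],
    [-0.08,0,0,0,0,0,0.6],
    [-0.15,0,0,0,0,0,0.6],
    [-0.15,0,-0.15,0,0,0,0.8],
    [-0.15,0,-0.3,0,0,0,1],
    [-0.15,0,-0.45,0,0,0,1],
    [-0.1,0,-0.55,0,0,0,1],
    [-0.1,0,-0.55,0,0,0,1]
  ]
}}

```text
t: 9.3
ee_pos: [600.6, -102.2, 245.9]
orientation: [[-0.06, 0.998, 0.008], [0.998, 0.06, -0.001], [-0.001, 0.008, -1.0]]
contact_force: [-0.8, -0.4, 0.6]
finger_gap: 94.1
finger_force: 0.0
```

Run:
```python
from h import *
T=tool();im=vision.snapshot('wrist')[:,:,::-1];np.save('T5.npy',T);print(T.round(3))
st=np.load('st.npz');R,d=st['R'],st['d'];print('dock in tool',T[:3,:3].T@np.r_[d-T[:2,3],0])
p=[proj('wrist',[*d,78],T)];print(p)
cv2.imwrite('pics/w5full.png',im);cv2.imwrite('pics/w5.png',cv2.resize(im[0:200,200:450],None,fx=3,fy=3,interpolation=cv2.INTER_CUBIC))
```

```text
[[-6.00000e-02  9.98000e-01  8.00000e-03  6.00642e+02]
 [ 9.98000e-01  6.00000e-02 -1.00000e-03 -1.02156e+02]
 [-1.00000e-03  8.00000e-03 -1.00000e+00  2.45920e+02]
 [ 0.00000e+00  0.00000e+00  0.00000e+00  1.00000e+00]]
dock in tool [79.22341328 -3.12877315 -0.12688665]
[array([314.65232665, 119.40111958])]
```

View pics/w5.png

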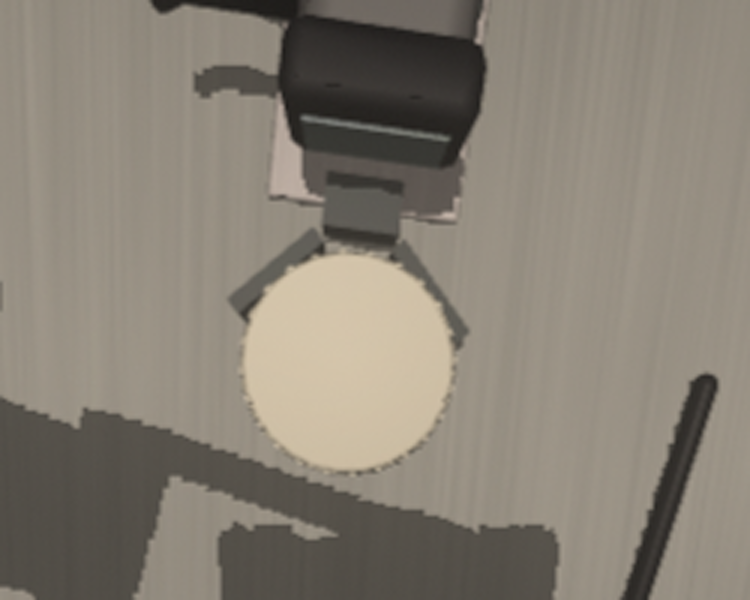

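The jar stayed put: its cap centre (316,121) is within 2 px of the predicted dock, and it touches both walls. Next I'll go above the trigger with the fingers along the station's y axis.

>>> {"name": "step_arm", "arguments": {
  "targets": [
    [0.594,-0.13,0,0,0,-0.461,1],
    [0.594,-0.13,0,0,0,-0.461,1],
    [0.594,-0.13,0,0,0,-0.461,1],
    [0.594,-0.13,0,0,0,-0.461,1],
    [0.594,-0.13,0,0,0,-0.461,1],
    [0.594,-0.13,0,0,0,-0.461,1],
    [0.594,-0.13,0,0,0,-0.461,1],
    [0.594,-0.13,0.2,0,0,-0.461,1],
    [0.594,-0.13,0.24,0,0,-0.461,1],
    [0.594,-0.13,0.24,0,0,-0.461,1]
  ]
}}

```text
t: 10.6
ee_pos: [529.5, 130.6, 138.8]
orientation: [[-0.998, 0.065, -0.013], [0.065, 0.998, -0.002], [0.013, -0.002, -1.0]]
contact_force: [-0.7, 0.5, 0.6]
finger_gap: 93.8
finger_force: 0.0
```

Run:
```python
from h import *
T=tool();im=vision.snapshot('wrist')[:,:,::-1].copy();print(T.round(3))
st=np.load('st.npz');R,d=st['R'],st['d']
f=lambda x,y,z:np.r_[R@[x,y]+d,z]
print('target in tool',T[:3,:3].T@(f(-68,151,58)-T[:3,3]),sense()['q'].round(2))
for p in [(-68,120.5,86),(-88,120.5,86),(-34,120.5,86),(-82,171,91),(-68,182,91)]: cv2.circle(im,tuple(int(v) for v in proj('wrist',f(*p),T).round()),2,(0,0,255),-1)
cv2.imwrite('pics/w6.png',im)
```

```text
[[-9.98000e-01  6.50000e-02 -1.30000e-02  5.29516e+02]
 [ 6.50000e-02  9.98000e-01 -2.00000e-03  1.30626e+02]
 [ 1.30000e-02 -2.00000e-03 -1.00000e+00  1.38752e+02]
 [ 0.00000e+00  0.00000e+00  0.00000e+00  1.00000e+00]]
target in tool [-5.85770432  1.59921351 80.67858456] [ 0.14  0.11  1.47  0.    1.57 -1.37]
```

View pics/w6.png

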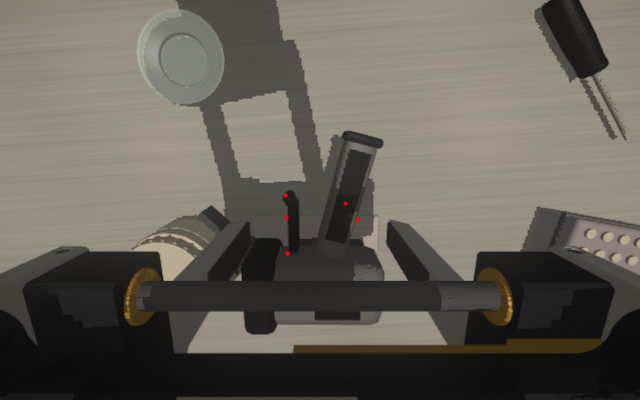

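The trigger at (290,220) and the grip at (345,200) lie between the open fingers, and my projected points match them. I'll lower with a small +y bias so the fingers centre on the squeezed state.

>>> {"name": "step_arm", "arguments": {
  "targets": [
    [-0.015,0.016,0.05,0,0,0,1],
    [-0.015,0.016,0.12,0,0,0,1],
    [-0.015,0.016,0.17,0,0,0,1],
    [-0.015,0.016,0.2,0,0,0,1],
    [-0.015,0.016,0.2,0,0,0,0.87],
    [-0.015,0.016,0.2,0,0,0,0.87]
  ],
  "force": 20
}}

```text
t: 11.4
ee_pos: [540.7, 137.9, 66.6]
orientation: [[-0.998, 0.064, 0.002], [0.064, 0.998, 0.0], [-0.002, 0.001, -1.0]]
contact_force: [0.7, 0.7, 0.8]
finger_gap: 82.1
finger_force: 0.0
```

Run:
```python
from h import *
T=tool();st=np.load('st.npz');R,d=st['R'],st['d'];s=sense()
print('tcp in station',R.T@(T[:2,3]-d),T[2,3],s['finger_gap'],s['finger_force'],s['contact_force'])
```

```text
tcp in station [-62.0766712  157.52930726] 66.64408592634626 82.08549546250292 0.0 [0.7380903  0.69720494 0.77087425]
```

>>> {"name": "step_arm", "arguments": {
  "targets": [
    [0.015,0,0.022,0,0,0,0.87],
    [0.015,0,0.022,0,0,0,0.87],
    [0.015,0,0.022,0,0,0,0.5],
    [0.015,0,0.022,0,0,0,0.5],
    [0.015,0,0.022,0,0,0,0.5],
    [0.015,0,0.022,0,0,0,0.5]
  ],
  "force": 20
}}

```text
t: 12.15
ee_pos: [533.7, 139.2, 56.7]
orientation: [[-0.998, 0.065, 0.0], [0.065, 0.998, 0.002], [0.0, 0.002, -1.0]]
contact_force: [-0.5, 2.8, -1.0]
finger_gap: 54.6
finger_force: 18.7
```

The gap of 54.6 mm and 18.7 N, well above the spring's 6 N, mean the trigger is at its stop. I'll hold briefly and then release.

>>> {"name": "step_arm", "arguments": {
  "targets": [
    [0,0,0,0,0,0,0.5],
    [0,0,0,0,0,0,0.5],
    [0,0,0,0,0,0,0.5]
  ]
}}

```text
t: 12.52
ee_pos: [533.7, 139.2, 56.6]
orientation: [[-0.998, 0.064, -0.0], [0.064, 0.998, 0.002], [0.0, 0.002, -1.0]]
contact_force: [-0.5, 5.6, -1.1]
finger_gap: 54.6
finger_force: 18.8
```

>>> {"name": "step_arm", "arguments": {
  "targets": [
    [0,0,0,0,0,0,1],
    [0,0,0,0,0,0,1],
    [0,0,0,0,0,0,1],
    [0,0,0,0,0,0,1],
    [0,0,0,0,0,0,1],
    [0,-0.01,0,0,0,0,1],
    [0,-0.01,-0.1,0,0,0,1],
    [0,-0.01,-0.25,0,0,0,1],
    [0,-0.01,-0.4,0,0,0,1],
    [0,-0.01,-0.4,0,0,0,1]
  ]
}}

```text
t: 13.78
ee_pos: [536.6, 134.3, 223.9]
orientation: [[-0.998, 0.065, 0.013], [0.065, 0.998, 0.002], [-0.013, 0.003, -1.0]]
contact_force: [0.3, 0.4, -0.1]
finger_gap: 93.8
finger_force: 0.0
```

Run:
```python
from h import *
im=vision.snapshot('top')[:,:,::-1];T=tool();print(T[:3,3]);cv2.imwrite('pics/top7.png',im)
a=cv2.imread('pics/top0.png')
def det(im):
    for k in cv2.findContours(cv2.inRange(im,(150,175,180),(255,255,255)),0,2)[0]:
        if cv2.contourArea(k)>60:
            c,r=cv2.minEnclosingCircle(k)
            if 140<c[1]<240: print(np.round(c,1),round(r,1),ray('top',c,78)[:2].round())
det(im);print(np.load('st.npz')['d'])
for n,(x,y) in dict(small=(391,211),beaker=(458,236),tip=(187,165)).items(): print(n,cv2.absdiff(a,im)[y-14:y+14,x-14:x+14].mean().round(1))
```

```text
[534.99770951 134.06849448 220.02304154]
[392.8 210.2] 8.1 [ 435. -258.]
[ 12.  216.5] 29.1 [ 450. 1001.]
[321.3 166. ] 12.4 [591. -25.]
[615.5 148.5] 14.2 [  624. -1024.]
[592.7861126  -23.26125754]
small 9.5
beaker 8.0
tip 9.2
```

```bash
python3 -c "
from workcell import order; print(order.job_done())"
```

```text
the job is handed in; nothing more can be done
None
```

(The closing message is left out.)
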